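# Fill the bottle tray and stack the emptied carrier

## Task

Move the two dropper bottles that lean in the grey carrier on the sloping stand into the black tray, setting them down gently and upright on its floor, one in each half, without dropping them. Then stack the emptied grey carrier squarely, the right way up, on the other empty grey carrier. Leave the bottles and the can that already stand in the tray, the wash bottle and the tape roll where they are.

Things in the scene. Friction and masses are not known exactly. Their poses are not given: they have to be found in the camera images.
- stand: white sheet-metal stand fixed on the desk, 104 x 184 mm; origin at desk height. Its face slopes 30 deg, low at own -x, high at +x; its middle is 50 mm above the origin and it reaches 36 mm down and 60 mm up the slope from there. Two stops at the low edge (16 mm high, 26 mm wide, centres at own y +-63 mm, open between) hold the carrier.
- carrier: grey carrier, a loose block 56 (own x) x 150 (y) x 34 mm (z), about 0.22 kg, flat top and underside; two square pockets 34.5 mm wide, 26 mm deep at own y +-48 mm, solid between, dark grip strips on the long sides at y = 0. Lies on the stand's slope, x axis uphill, long side against the stops. Origin: centre of its underside; z out of its top.
- empty_carrier: an identical grey carrier, loose, lying level and empty on the desk: origin at the centre of its underside, same axes (56 mm along x, 150 mm along y, 34 mm high); the other carrier is to be stacked on its flat top, either way round.
- bottle_a: amber bottle with black dropper cap, closed and rigid, 102 mm tall, about 0.07 kg: body 32 mm in diameter up to 70 mm, neck 24 mm from 62 to 77 mm, bulb 12 mm above. Origin: centre of its underside; z along its axis to the cap. At first leaning 30 to 36 deg in the carrier's pocket at own y -48 mm, with a little play, on the pocket floor 8 mm above the carrier's underside; to be moved.
- bottle_b: amber bottle with black dropper cap, closed and rigid, 102 mm tall, about 0.07 kg: body 32 mm in diameter up to 70 mm, neck 24 mm from 62 to 77 mm, bulb 12 mm above. Origin: centre of its underside; z along its axis to the cap. At first leaning likewise in the carrier's pocket at own y +48 mm; to be moved.
- bottle_c: amber bottle with black dropper cap, closed and rigid, 102 mm tall, about 0.07 kg: body 32 mm in diameter up to 70 mm, neck 24 mm from 62 to 77 mm, bulb 12 mm above. Origin: centre of its underside; z along its axis to the cap. Stands upright in the tray, in the half on the tray's -y side; stays.
- bottle_d: amber bottle with black dropper cap, closed and rigid, 102 mm tall, about 0.07 kg: body 32 mm in diameter up to 70 mm, neck 24 mm from 62 to 77 mm, bulb 12 mm above. Origin: centre of its underside; z along its axis to the cap. Stands upright in the tray, in the half on the tray's +y side; stays.
- can: white round screw can, 47 mm in diameter, 52 mm tall, standing in the tray's +y half beside bottle_d; origin at the centre of its underside; stays.
- tray: black tray, loose, level on the desk: 130 (own x) x 200 mm (own y) over the walls, 142 x 210 over the rim, 28 mm high; floor 2 mm thick, inner wall faces at x +-63 and y +-98 mm; a divider at y = 0, 14 mm high, 2 mm thick, parts it into two halves. Origin: centre of its underside; z up.
- wash_bottle: white squeeze bottle with red cap and bent spout, 64 mm in diameter, 175 mm tall, standing on the desk behind the work; its body's axis lies 22 mm towards own +y from its origin at desk height; bystander, stays.
- tape_roll: roll of brown tape lying flat, 93 mm in diameter, 48 mm high, origin at the centre of its underside; bystander, stays.
Mind the look-alikes: they are no part of the job. What is shaped like the bottle_c but blue or green is not meant.

How it is judged (in metres and radians):
On the way, in this order (a step that is already met when the one before it is completed fails the run):
1. both leaning bottles stand upright and released in the tray, one in each half ((((x of bottle_a in the frame of tray between -0.056 and 0.056 m and y of bottle_a in the frame of tray between 0.012 and 0.09 m and z of bottle_a in the frame of tray between -0.002 and 0.006 m and angle between bottle_a's own z axis and vertical below 0.06 rad) and (x of bottle_b in the frame of tray between -0.056 and 0.056 m and y of bottle_b in the frame of tray between -0.09 and -0.012 m and z of bottle_b in the frame of tray between -0.002 and 0.006 m and angle between bottle_b's own z axis and vertical below 0.06 rad)) or ((x of bottle_a in the frame of tray between -0.056 and 0.056 m and y of bottle_a in the frame of tray between -0.09 and -0.012 m and z of bottle_a in the frame of tray between -0.002 and 0.006 m and angle between bottle_a's own z axis and vertical below 0.06 rad) and (x of bottle_b in the frame of tray between -0.056 and 0.056 m and y of bottle_b in the frame of tray between 0.012 and 0.09 m and z of bottle_b in the frame of tray between -0.002 and 0.006 m and angle between bottle_b's own z axis and vertical below 0.06 rad))) and contact force between the fingers and bottle_a below 0.05 N and contact force between the fingers and bottle_b below 0.05 N), for 0.2 s.
2. the emptied carrier lies squarely on the empty carrier (x of carrier in the frame of empty_carrier between -0.012 and 0.012 m and y of carrier in the frame of empty_carrier between -0.012 and 0.012 m and z of carrier in the frame of empty_carrier between 0.031 and 0.038 m and angle between the x axis of carrier and the x axis of empty_carrier, either way round below 0.17 rad and angle between carrier's own z axis and vertical below 0.06 rad and angle between empty_carrier's own z axis and vertical below 0.05 rad and height (world z) of empty_carrier below 0.005 m), for 0.2 s.
At the end, for the whole second after the job is handed in: All four bottles stand on the tray floor, two in each half, a brought one in each, within 3.5 degrees of upright; the emptied carrier lies level, right way up, on the other carrier on the desk, centred within 12 mm and square within 10 degrees; all released and at rest (all of step 1 and all of step 2 and x of bottle_c in the frame of tray between -0.056 and 0.056 m and y of bottle_c in the frame of tray between -0.09 and -0.012 m and z of bottle_c in the frame of tray between -0.002 and 0.006 m and angle between each of bottle_c, bottle_d's own z axis and vertical below 0.06 rad and x of bottle_d in the frame of tray between -0.056 and 0.056 m and y of bottle_d in the frame of tray between 0.012 and 0.09 m and z of bottle_d in the frame of tray between -0.002 and 0.006 m and linear speed of each of bottle_a, bottle_b, bottle_c, bottle_d, carrier below 0.02 m/s and angular speed of each of bottle_a, bottle_b, bottle_c, bottle_d, carrier below 0.2 rad/s and contact force between the fingers and carrier below 0.05 N); the robot touches nothing.
It fails at once if a brought bottle is dropped (falls free by about a centimetre or more) ((contact force between the fingers and bottle_a below 0.05 N and linear speed of bottle_a above 0.45 m/s) or (contact force between the fingers and bottle_b below 0.05 N and linear speed of bottle_b above 0.45 m/s)).
It fails at once if a bottle or the can already in the tray is moved by more than 30 mm or tipped (distance of any of bottle_c, bottle_d, can from where it was at the start of the episode above 0.03 m or angle between any of bottle_c, bottle_d, can's own z axis and vertical above 0.35 rad).
It fails at once if the wash bottle or the tape roll is moved by more than 30 mm or tipped (distance of any of wash_bottle, tape_roll from where it was at the start of the episode above 0.03 m or angle between any of wash_bottle, tape_roll's own z axis and vertical above 0.35 rad).
It also fails if it takes over 72 s, if anything falls off the work surface, if the arm or the gripper's body presses on something with over 40 N, if the wrist force passes 120 N, or if a joint passes its speed limit or range.

## Robot

A 6-joint arm with a two-finger parallel gripper is mounted at the origin on a cart in front of the work surface, level with it; the furniture and walls round the work are solid. World frame = base frame: x ahead of the robot, y to its left, z up, the work surface at z = 0. Lengths are in m, angles in degrees, forces in N, time in s.
With the tool pointing down it reaches from about 0.25 to 0.725 m from the base axis. Payload 9.7 kg.
Tool frame: the origin (TCP) lies at the very end of the fingers, on their centre line; the grasp point (between the pads) lies grasp_offset behind it (grasp_offset is the distance from the TCP to the grasp point, in m); z points along the fingers, y is the line along which they close (so a half turn about z gives the same grasp; the last joint's range is limited). The gripper opens to 85 mm and grips with 20 to 120 N. Pads are 22 mm wide; open, the fingers measure 114 mm over their backs; the gripper's body (76 mm by 85 mm) begins 54 mm behind the grasp point. The pads swing forward as they close: fully open they stand 13 mm farther back than shut.
Start: joints at [69.385, 4.979, 10.078, 95.1, 0, 90], TCP at [0.194, 0.515, 0.231] pointing down, gripper open.
Joint ranges: [-179.16, 179.16], [-48.56, 103.87], [-65.8, 70.77], [-126.05, 130.52], [-82.76, 87.17], [-180, 180]. Speed limits (degrees/s): [127.2, 127.2, 147.25, 180, 180, 180].

## Interface

Orientations are given as [roll, pitch, yaw] about the fixed x, y, z axes, in that order (R = Rz(yaw) Ry(pitch) Rx(roll)).
In Python, from workcell import get_obs, camera, calibration, job_done, recognise, cut_out, mark_of, grasp_offset gives the robot as it stands.
- The arm moves only by the tool servo_tool, never from a script. Its argument "moves" is a list of rows, each a list of 3 entries, a list of its own where there are three numbers: the turn, a rotation vector about the tool's x, y, z in degrees, then the shift along the tool's x, y, z in m, then the opening in per cent of the stroke, from 0 (shut) to 100 (fully open). In form: [[[ax, ay, az], [x, y, z], claw], ...]. A call has 1 to 12 rows; each row shifts and turns the commanded pose from where the row before left it, along the tool's axes as they then stand; what a row does not reach is not made up. A row lasts 1/10 s, in which the tool goes at most 50 mm and 8.59 degrees, less where a joint would pass 70% of its speed; a pose out of reach is approached as far as the arm can. A call is refused whole if a number of a shift passes 0.05 or a number of a turn 8.59, either way. A call with a gripper value outside its range is refused whole. The fingers move at their own pace and stop on an object; "force" is the grip in N (left out, the last holds). Time passes only in rows, so rows that do not move let the fingers close. It gives the time, the measured TCP pose, the force, the opening and the grip force at its end, in the units of the state.
- get_obs(): the state, without advancing time (a new reading comes with each control period).
- camera(name): name is "side" or "top"; returns (picture, depth): 480x640x3 uint8, red, green, blue; 480x640 float32, m along the optical axis (not along the pixel's ray), 0 where there is no reading.
- calibration(name): a dict with "camera_matrix" (3x3 intrinsics, pixels), "dist" ([k1, k2, p1, p2, k3] as OpenCV has them; the pictures are not rectified), "R" (3x3) and "t" (3): a world point X has camera coordinates R X + t. Camera axes: x right, y down, z forward; pixel columns grow to the right and rows downward; lengths in m; the calibration is good to about 2 mm. A picture is of the moment at which its call begins. calibration takes no time and is no camera call.
- job_done(): hands the job in; it is judged then, once.
Trained networks look in the newest picture that a camera, given by its name, has taken for a name from the list of things; names that differ only in an ending like _2 or _b are one class to them, and where a whole thing is asked for, a point or a joint stands for the part that bears it (a point fixed in the world has none). Each returns a list of dicts, best first, with "score" (0 to 1); they miss things now and then, are a little off and sometimes report something else, mostly with a low value. They report only what shows in the picture. A call takes as long as a camera call. They do not tell look-alikes from the thing itself.
- recognise(name, camera): "xyz" ([x, y, z] in m, in the coordinates of the camera as it stood for that picture, good to about 4 mm: the middle of the surface that is visible of it).
- cut_out(name, camera): "mask" (480x640 bool, what is visible of it).
- mark_of(name, camera): "xyz" ([x, y, z] in m, in the coordinates of the camera as it stood for that picture, good to about 4 mm: a listed point, or the origin of a listed thing).
The state is a dict: "time": time; "q": joint angles; "qd": joint speeds; "joint_efforts": joint torques, N m; "ee_pos": TCP position; "tcp_rot": TCP orientation; "wrist_force": force on the tool from outside, world axes, zero at the start; "torque": the same for the moment, N m; "opening": finger opening in m; "grasp_force": force on a finger pad.
Only numpy, scipy, OpenCV 4.12 (cv2) and the standard library are available. Lean on these libraries where they do the work, as an engineer would, in place of code of your own. Each camera call takes 0.05 s, during which the arm holds its last target. There are 200 camera calls.

## Working session

There is one attempt and no reset: what is moved stays moved. The work goes in short steps, Python scripts to look and compute and a tool call to move; the robot and the scene stay as the last step left them, time stands still between calls to the robot, and variables do not carry over. Pictures are saved under pics/ and viewed, at most 10 in all, crops included, and the job is handed in when it is done.

Besides the shell and the picture viewer there is one more tool, called after "Request:" as name(argument=value, ...), one argument or row to a line, values as JSON. servo_tool: Moves the arm, as the interface text tells. Its arguments: {"type":"object","properties":{"moves":{"type":"array"},"force":{"type":"number"}},"required":["moves"]}

```bash
mkdir -p pics; ls; cat > h.py <<'E'
import numpy as np, cv2
from workcell import *
def snap(n,f=None):
    p,d=camera(n)
    if f: cv2.imwrite('pics/'+f,p[:,:,::-1])
    return p,d
def world(n,xyz):
    c=calibration(n); return np.array(c['R']).T@(np.array(xyz)-np.array(c['t']))
def pix(n,X):
    c=calibration(n); R=np.array(c['R']);r,_=cv2.Rodrigues(R)
    return cv2.projectPoints(np.array([X],float),r,np.array(c['t'],float),np.array(c['camera_matrix']),np.array(c['dist']))[0][0,0]
def cloud(n,d):
    c=calibration(n);K=np.array(c['camera_matrix'])
    v,u=np.mgrid[0:480,0:640]
    p=cv2.undistortPoints(np.stack([u,v],-1).reshape(-1,1,2).astype(float),K,np.array(c['dist'])).reshape(480,640,2)
    X=np.dstack([p[...,0]*d,p[...,1]*d,d])
    return (X-np.array(c['t']))@np.array(c['R'])
E
python3 - <<'E'
from h import *
np.set_printoptions(precision=4,suppress=True)
print(get_obs(), grasp_offset if not callable(grasp_offset) else grasp_offset())
for n in ('top','side'):
    p,d=snap(n,n+'0.png'); np.save(n+'0.npy',d)
    for k in ('stand','carrier','bottle_a','tray','can','wash_bottle','tape_roll'):
        for r in mark_of(k,n)[:8]:
            w=world(n,r['xyz']); print(n,k,round(r['score'],2),w,pix(n,w).round())
E
```

```text
pics
{'time': 0.0, 'q': array([69.3875,  5.0112, 10.036 , 95.0995,  0.0015, 89.9983]), 'qd': array([ 0.048 ,  0.0294,  0.064 , -0.0661, -0.0178, -0.0086]), 'joint_efforts': array([ -0.0001, -52.0387,  46.4803,   0.0165,  -0.    ,   0.    ]), 'ee_pos': array([0.1935, 0.5146, 0.2306]), 'tcp_rot': array([-179.9253,   -0.0015,  159.3891]), 'wrist_force': array([-0.2154, -0.3387,  0.8505]), 'torque': array([-0.0409,  0.0147, -0.0193]), 'grasp_force': 0.0, 'opening': 0.08534643736083637} 0.0187
top stand 0.75 [0.5257 0.1442 0.0503] [189. 248.]
top stand 0.67 [ 0.5255  0.1448 -0.0023] [194. 250.]
top carrier 0.61 [0.5262 0.1446 0.0501] [189. 248.]
top bottle_a 0.75 [ 0.6133 -0.1953 -0.0025] [326. 214.]
top bottle_a 0.58 [ 0.5071 -0.126  -0.0009] [300. 256.]
top bottle_a 0.57 [ 0.6933 -0.1115  0.0004] [294. 184.]
top bottle_a 0.56 [ 0.4331 -0.208   0.001 ] [332. 285.]
top bottle_a 0.51 [0.5724 0.1491 0.0576] [186. 229.]
top bottle_a 0.51 [0.4824 0.1298 0.0555] [194. 266.]
top tray 0.75 [ 0.4622 -0.1501 -0.0026] [309. 273.]
top can 0.62 [ 0.4383 -0.1005 -0.0019] [290. 283.]
top wash_bottle 0.
[... 221 characters left out ...]
.6908 -0.1068 -0.0026] [274. 270.]
side bottle_a 0.85 [0.5767 0.1492 0.0571] [272. 353.]
side bottle_a 0.75 [ 0.4331 -0.2064  0.0062] [394. 262.]
side bottle_a 0.74 [0.4778 0.1283 0.0574] [328. 358.]
side bottle_a 0.74 [ 0.5103 -0.1308 -0.0012] [352. 280.]
side bottle_a 0.74 [ 0.617  -0.1975 -0.0032] [317. 252.]
side tray 0.77 [ 0.4677 -0.147   0.0001] [372. 278.]
side can 0.57 [ 0.4377 -0.1095  0.0009] [381. 293.]
side can 0.42 [0.4773 0.1268 0.0569] [328. 358.]
side wash_bottle 0.85 [0.6767 0.0077 0.0034] [258. 305.]
side wash_bottle 0.71 [ 0.4643 -0.1468 -0.0022] [374. 279.]
side tape_roll 0.76 [ 0.5934 -0.4846  0.0023] [360. 186.]
side tape_roll 0.29 [ 0.456  -0.3825  0.0017] [401. 217.]
```

View pics/top0.png

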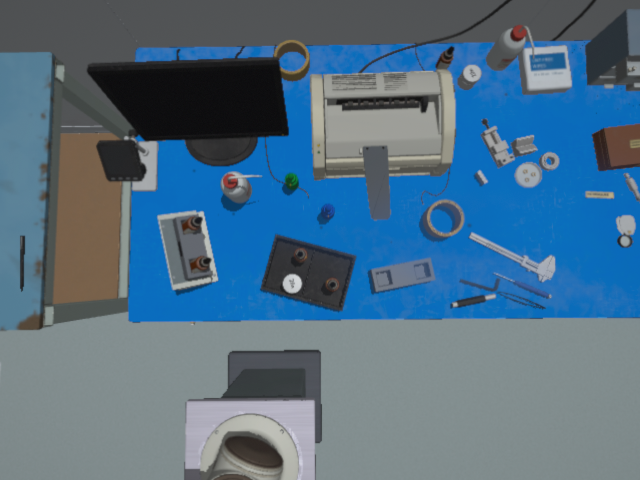

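View pics/side0.png

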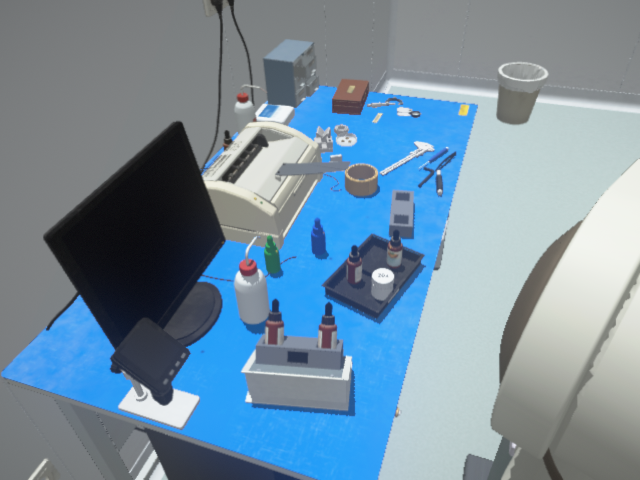

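The top view shows the carrier on the stand at about (189,245), with leaning bottles at (195,222) and (202,264). The tray is at (308,272), holding two ambers at (300,256) and (332,285) and the can at (292,284). The empty carrier is at (402,275), the tape roll at (443,219). The blue (327,212) and green (291,181) bottles are look-alikes, and so is the amber at (445,55) at the back. The side view shows the stand's tall edge facing the camera, so it slopes down to world -y.

```bash
python3 - <<'E'
from h import *
np.set_printoptions(precision=4,suppress=True)
C={n:cloud(n,np.load(n+'0.npy')) for n in('top','side')}
def rect(P,lab):
    r=cv2.minAreaRect((P[:,:2]*1000).astype(np.float32)); print(lab,len(P),np.round(r[0],1),np.round(r[1],1),round(r[2],1))
for n in C:
    P=C[n].reshape(-1,3); ok=np.load(n+'0.npy').reshape(-1)>0; P=P[ok]
    def box(x0,x1,y0,y1,z0,z1): 
        m=(P[:,0]>x0)&(P[:,0]<x1)&(P[:,1]>y0)&(P[:,1]<y1)&(P[:,2]>z0)&(P[:,2]<z1); return P[m]
    print(n,'desk z',np.median(box(.35,.6,-.03,.03,-.02,.02)[:,2]))
    rect(box(.38,.53,-.48,-.28,.026,.045),'empty'); print(np.median(box(.38,.53,-.48,-.28,.026,.045)[:,2]))
    rect(box(.36,.58,-.28,-.01,.02,.034),'tray')
    # carrier top plane: points in stand area
    S=box(.42,.65,.06,.23,.05,.11)
    print('stand pts',len(S))
    # bulbs: highest points near stand
    B=box(.42,.66,.0,.25,.115,.17)
    for lab,s in(('a',B[:,0]>.53),('b',B[:,0]<=.53)):
        Q=B[s]
        if len(Q): print('bulb',lab,len(Q),Q.mean(0),Q[Q[:,2]>Q[:,2].max()-.012].mean(0),Q[:,2].max())
    for lab,c in(('c',(.433,-.207)),('d',(.507,-.128)),('can',(.438,-.105))):
        Q=box(c[0]-.05,c[0]+.05,c[1]-.05,c[1]+.05,.085 if lab!='can' else .045,.12 if lab!='can' else .06)
        if len(Q): print(lab,len(Q),np.median(Q,0),Q[:,2].max())
for n in('top','side'):
    camera(n)
    for k in('bottle_a','carrier'):
        for r in cut_out(k,n)[:7]:
            Q=C[n][r['mask']]; m=np.median(Q,0); print(n,k,round(r['score'],2),len(Q),m)
            if k=='carrier' and m[1]>0 :
                np.save('carm_'+n,r['mask'])
                # plane ransac for 30deg normal
                best=0;rng=np.random.default_rng(0)
                for _ in range(500):
                    a=Q[rng.choice(len(Q),3)];nn=np.cross(a[1]-a[0],a[2]-a[0]);l=np.linalg.norm(nn)
                    if l<1e-6: continue
                    nn/=l; nn*=np.sign(nn[2]+1e-9)
                    if nn[2]<.7: continue
                    i=abs((Q-a[0])@nn)<.002
                    if i.sum()>best: best=i.sum();I=i;N=nn
                if best:
                    q=Q[I];c=q.mean(0);N=np.linalg.svd(q-c)[2][2];N*=np.sign(N[2]);print(' plane',best,N,np.degrees(np.arccos(N[2])),c, 'yaw x',np.degrees(np.arctan2(-N[1],-N[0])))
                    ex=np.array([-N[0],-N[1],0]);ex/=np.linalg.norm(ex);ey=np.cross([0,0,1],ex);xs=np.cross(ey,N)
                    r2=cv2.minAreaRect((np.c_[(q-c)@xs,(q-c)@ey]*1000).astype(np.float32));print(r2,'ctr',c+xs*r2[0][0]/1e3+ey*r2[0][1]/1e3)
E
```

```text
top desk z -0.0005106170895078812
empty 1012 [ 456.5 -381.4] [ 56.1 150.2] 10.4
0.032960618769477576
tray 896 [ 464.7 -147.8] [209.9 142. ] 74.2
stand pts 2588
bulb a 159 [0.6052 0.0834 0.1257] [0.6077 0.0759 0.1391] 0.146610718990299
bulb b 102 [0.4889 0.0872 0.1275] [0.4917 0.0767 0.1385] 0.14474822349275496
c 26 [ 0.4331 -0.2065  0.0974] 0.10362670343094828
d 24 [ 0.5059 -0.1305  0.0999] 0.10612359712116894
can 293 [ 0.4361 -0.1089  0.0536] 0.05977523500731185
side desk z -0.00014772418014678156
empty 705 [ 456.1 -381.8] [ 56.1 156.6] 10.6
0.03407206779795607
tray 1057 [ 464.8 -148.7] [215.1 144.3] 74.3
stand pts 4782
bulb a 312 [0.6039 0.0872 0.1262] [0.6078 0.0778 0.1391] 0.14497959801228005
bulb b 215 [0.4888 0.0901 0.1272] [0.4913 0.0802 0.1382] 0.14437844407942638
c 46 [ 0.4335 -0.2025  0.0967] 0.10632659337025696
d 48 [ 0.5048 -0.1266  0.096 ] 0.10543997439729268
can 341 [ 0.4361 -0.1036  0.0547] 0.059272321811765186
top bottle_a 0.72 194 [ 0.6861 -0.1098  0.0612]
top bottle_a 0.66 263 [0.5761 0.1227 0.1125]
top bottle_a 0.6 281 [0.4842 0.1014 0.1102]
top bottle_a 0.53 179 [
[... 311 characters left out ...]
8.2510986328125, 56.60292053222656), 89.39959716796875) ctr [0.529  0.1262 0.0791]
side bottle_a 0.88 455 [ 0.5028 -0.1197  0.054 ]
side bottle_a 0.87 426 [ 0.688  -0.0987  0.052 ]
side bottle_a 0.83 661 [0.4854 0.1093 0.1074]
side bottle_a 0.71 443 [ 0.4316 -0.1954  0.0531]
side bottle_a 0.71 428 [ 0.6104 -0.1877  0.0507]
side bottle_a 0.7 648 [0.5779 0.1302 0.1075]
side bottle_a 0.68 971 [ 0.5914 -0.4718  0.0296]
side carrier 0.92 2317 [0.524  0.1515 0.0789]
 plane 762 [ 0.1074 -0.4795  0.8709] 29.432628972028024 [0.5284 0.1335 0.0828] yaw x 102.62417031514403
((-7.547752380371094, 0.02852630615234375), (61.05146026611328, 149.91983032226562), 1.2481296062469482) ctr [0.5298 0.127  0.0791]
```

```bash
cat >> h.py <<'E'
from scipy.spatial.transform import Rotation as Ro
from scipy.linalg import logm
np.set_printoptions(precision=4,suppress=True)
G=grasp_offset
d2=lambda a:np.array([np.cos(np.radians(a)),np.sin(np.radians(a)),0])
CY=102.3; EX=d2(CY); EY=np.cross([0,0,1],EX)
CT=np.array([.5294,.1266,.0791])      # centre of carrier top
def nrm(t): return np.cos(np.radians(t))*np.array([0,0,1])-np.sin(np.radians(t))*EX
def mk(axis,yd,grasp):   # tool z=-axis, y along yd, grasp point there
    z=-axis/np.linalg.norm(axis); y=yd-z*(yd@z); y/=np.linalg.norm(y)
    T=np.eye(4);T[:3,:3]=np.c_[np.cross(y,z),y,z];T[:3,3]=grasp+G*z;return T
FL=lambda s:CT-.026*nrm(30)+s*.048*EY     # pocket floor, s=-1 a, +1 b
def bottle(s,h,tilt=33): return mk(nrm(tilt),EX,FL(s)+h*nrm(tilt))
TC=np.array([.4647,-.1485,0]); TY=-15.8
def tr(x,y): return TC+x*d2(TY)+y*d2(TY+90)
def up(p,z,ang): return mk(np.array([0,0,1.]),d2(ang),np.array([p[0],p[1],z]))
def cur():
    o=get_obs();T=np.eye(4);T[:3,:3]=Ro.from_euler('xyz',o['tcp_rot'],degrees=True).as_matrix();T[:3,3]=o['ee_pos'];return T
def plan(T,n=12,C=None,name=''):
    C=cur() if C is None else C
    L=np.real(logm(np.linalg.inv(C)@T)); 
    from scipy.linalg import expm
    S=expm(L/n); w=Ro.from_matrix(S[:3,:3]).as_rotvec(degrees=True)
    mid=C.copy();pts=[]
    for i in range(n):
        mid=mid@S
        if i%max(1,n//4)==n//4-1: pts.append(mid[:3,3].round(3).tolist())
    print(name,'n',n,'turn',w.round(2),'shift',S[:3,3].round(4),'|',np.linalg.norm(w).round(2),np.linalg.norm(S[:3,3]).round(3),pts)
    return T
E
python3 - <<'E'
from h import *
P=bottle(1,.055); A=bottle(1,.165)
print(P,A[:3,3]); T=plan(A,12); plan(P,6,T)
m=np.load('top0.npy')
E
```

```text
[[-0.977  -0.1787 -0.116   0.4839]
 [-0.213   0.8194  0.5321  0.1098]
 [ 0.      0.5446 -0.8387  0.087 ]
 [ 0.      0.      0.      1.    ]] [0.4967 0.0512 0.1793]
 n 12 turn [-2.67  0.79 -2.67] shift [-0.0295 -0.0367 -0.0062] | 3.86 0.047 [[0.244, 0.382, 0.244], [0.312, 0.258, 0.238], [0.397, 0.146, 0.216], [0.497, 0.051, 0.179]]
 n 6 turn [ 0.  0. -0.] shift [ 0.     -0.      0.0183] | 0.0 0.018 [[0.495, 0.061, 0.164], [0.492, 0.071, 0.149], [0.49, 0.08, 0.133], [0.488, 0.09, 0.118], [0.486, 0.1, 0.102], [0.484, 0.11, 0.087]]
```

Request:
servo_tool(
  moves=[
    [[-2.67,0.79,-2.67],[-0.0295,-0.0367,-0.0062],60],
    [[-2.67,0.79,-2.67],[-0.0295,-0.0367,-0.0062],60],
    [[-2.67,0.79,-2.67],[-0.0295,-0.0367,-0.0062],60],
    [[-2.67,0.79,-2.67],[-0.0295,-0.0367,-0.0062],60],
    [[-2.67,0.79,-2.67],[-0.0295,-0.0367,-0.0062],60],
    [[-2.67,0.79,-2.67],[-0.0295,-0.0367,-0.0062],60],
    [[-2.67,0.79,-2.67],[-0.0295,-0.0367,-0.0062],60],
    [[-2.67,0.79,-2.67],[-0.0295,-0.0367,-0.0062],60],
    [[-2.67,0.79,-2.67],[-0.0295,-0.0367,-0.0062],60],
    [[-2.67,0.79,-2.67],[-0.0295,-0.0367,-0.0062],60],
    [[-2.67,0.79,-2.67],[-0.0295,-0.0367,-0.0062],60],
    [[-2.67,0.79,-2.67],[-0.0295,-0.0367,-0.0062],60],
  ],
  force=30,
)

```text
time: 2.3
ee_pos: [0.4952, 0.0514, 0.1803]
tcp_rot: [147.2, 0.0, -167.9]
wrist_force: [1.3, 1.2, 1.2]
opening: 0.0511
grasp_force: 0.0
```

```bash
python3 - <<'E'
from h import *
print(cur()[:3],get_obs()['q'],get_obs()['opening'])
T=plan(bottle(1,.165),4); plan(bottle(1,.055),6,T)
p,d=camera('side'); cv2.imwrite('pics/s1.png',cv2.resize(p[260:430,200:420],None,fx=3.5,fy=3.5,interpolation=2)[:,:,::-1])
E
```

```text
[[-0.9776 -0.1772 -0.1133  0.4952]
 [-0.2103  0.8217  0.5297  0.0514]
 [-0.0008  0.5417 -0.8406  0.1803]] [-10.6894   7.1018   1.2458  98.1434  29.9665 -26.6094] 0.051120101513486685
 n 4 turn [-0.05  0.03 -0.03] shift [-0.0004 -0.0002  0.0001] | 0.07 0.0 [[0.496, 0.051, 0.18], [0.496, 0.051, 0.18], [0.496, 0.051, 0.18], [0.497, 0.051, 0.179]]
 n 6 turn [ 0.  0. -0.] shift [ 0.     -0.      0.0183] | 0.0 0.018 [[0.495, 0.061, 0.164], [0.492, 0.071, 0.149], [0.49, 0.08, 0.133], [0.488, 0.09, 0.118], [0.486, 0.1, 0.102], [0.484, 0.11, 0.087]]
```

View pics/s1.png

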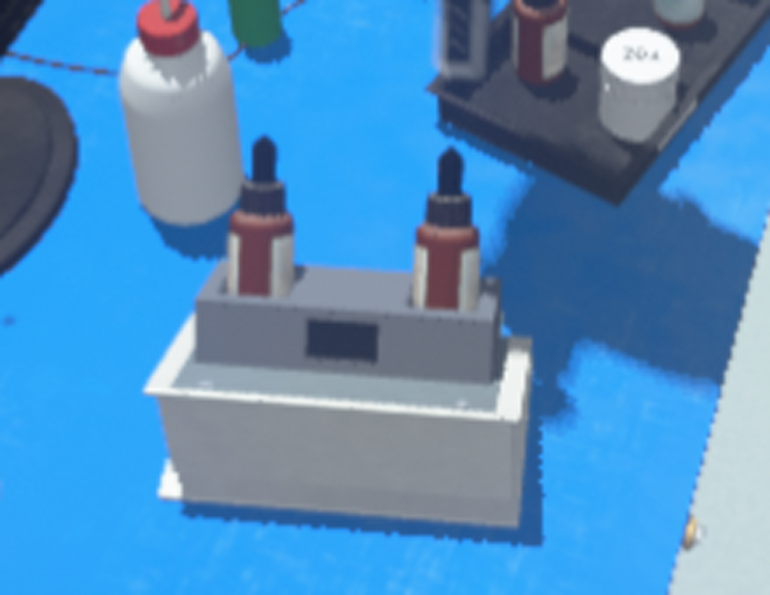

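The crop shows the bottles at (262,215) and (448,225), leaning away from the camera (downhill), with the way clear for the fingers. I'll descend along b's axis and close.

Request:
servo_tool(
  moves=[
    [[-0.2,0.1,-0.1],[-0.0015,-0.0005,0.019],60],
    [[0,0,0],[0,0,0.0185],60],
    [[0,0,0],[0,0,0.0185],60],
    [[0,0,0],[0,0,0.0185],60],
    [[0,0,0],[0,0,0.0185],60],
    [[0,0,0],[0,0,0.0175],60],
    [[0,0,0],[0,0,0],60],
    [[0,0,0],[0,0,0],25],
    [[0,0,0],[0,0,0],25],
    [[0,0,0],[0,0,0],25],
    [[0,0,0],[0,0,0],25],
  ],
  force=30,
)

```text
time: 3.45
ee_pos: [0.4831, 0.1116, 0.0878]
tcp_rot: [147.1, -0.1, -167.8]
wrist_force: [-0.5, -1.8, 3.2]
opening: 0.0316
grasp_force: 30.0
```

```bash
python3 - <<'E'
from h import *
C=cur();print(C[:3],bottle(1,.055)[:3,3],get_obs()['wrist_force'])
E
```

```text
[[-0.9773 -0.1771 -0.1163  0.4831]
 [-0.2119  0.8209  0.5304  0.1116]
 [ 0.0015  0.543  -0.8398  0.0878]] [0.4839 0.1098 0.087 ] [-0.5188 -1.7518  3.1884]
```

Request:
servo_tool(
  moves=[
    [[0,0,0],[0,0,-0.004],25],
    [[0,0,0],[0,0,-0.008],25],
    [[0,0,0],[0,0,-0.015],25],
    [[0,0,0],[0,0,-0.02],25],
    [[0,0,0],[0,0,-0.02],25],
    [[0,0,0],[0,0,-0.02],25],
    [[0,0,0],[0,0,-0.01],25],
    [[0,0,0],[0,0,0],25],
  ],
)

```text
time: 4.25
ee_pos: [0.4947, 0.0599, 0.1697]
tcp_rot: [147.1, -0.1, -167.8]
wrist_force: [-0.9, 0.6, 0.1]
opening: 0.031
grasp_force: 29.5
```

```bash
python3 - <<'E'
from h import *
print(get_obs()['grasp_force'],get_obs()['opening'])
p=tr(.036,-.05); print(p)
M=up(p,.055+.16,TY+90)
plan(M,12); plan(up(p,.07,TY+90),8,M)
E
```

```text
29.5440963213332 0.03104171863347676
[ 0.4857 -0.2064  0.    ]
 n 12 turn [ 2.68 -0.67  2.27] shift [ 0.0006 -0.0209 -0.0091] | 3.58 0.023 [[0.504, -0.007, 0.162], [0.506, -0.076, 0.163], [0.5, -0.143, 0.175], [0.486, -0.206, 0.196]]
 n 8 turn [0. 0. 0.] shift [0.     0.     0.0181] | 0.0 0.018 [[0.486, -0.206, 0.16], [0.486, -0.206, 0.124], [0.486, -0.206, 0.088], [0.486, -0.206, 0.051]]
```

Request:
servo_tool(
  moves=[
    [[2.68,-0.67,2.27],[0.0006,-0.0209,-0.0091],25],
    [[2.68,-0.67,2.27],[0.0006,-0.0209,-0.0091],25],
    [[2.68,-0.67,2.27],[0.0006,-0.0209,-0.0091],25],
    [[2.68,-0.67,2.27],[0.0006,-0.0209,-0.0091],25],
    [[2.68,-0.67,2.27],[0.0006,-0.0209,-0.0091],25],
    [[2.68,-0.67,2.27],[0.0006,-0.0209,-0.0091],25],
    [[2.68,-0.67,2.27],[0.0006,-0.0209,-0.0091],25],
    [[2.68,-0.67,2.27],[0.0006,-0.0209,-0.0091],25],
    [[2.68,-0.67,2.27],[0.0006,-0.0209,-0.0091],25],
    [[2.68,-0.67,2.27],[0.0006,-0.0209,-0.0091],25],
    [[2.68,-0.67,2.27],[0.0006,-0.0209,-0.0091],25],
    [[2.68,-0.67,2.27],[0.0006,-0.0209,-0.0091],25],
  ],
)

```text
time: 5.45
ee_pos: [0.4852, -0.2056, 0.1948]
tcp_rot: [-179.9, -0.2, 164.2]
wrist_force: [-0.2, 0.4, -0.4]
opening: 0.0311
grasp_force: 29.6
```

```bash
python3 - <<'E'
from h import *
p=tr(.036,-.05)
M=plan(up(p,.215,TY+90),2); plan(up(p,.072,TY+90),8,M)
p,d=camera('side'); print(pix('side',cur()[:3,3]))
u,v=pix('side',cur()[:3,3]).astype(int)
cv2.imwrite('pics/s2.png',cv2.resize(p[v-100:v+130,u-110:u+110],None,fx=2.6,fy=2.6,interpolation=2)[:,:,::-1])
c=get_obs(); print(c['opening'],c['grasp_force'],c['tcp_rot'])
P=cloud('side',d).reshape(-1,3); q=P[(np.hypot(P[:,0]-c['ee_pos'][0],P[:,1]-c['ee_pos'][1])<.03)&(P[:,2]>.08)&(P[:,2]<c['ee_pos'][2]-.006)]
print(len(q),q[:,2].min())
for a in np.arange(.13,.2,.01):
    s=q[abs(q[:,2]-a)<.005]
    if len(s): print(a,len(s),np.median(s,0), s.max(0)-s.min(0))
E
```

```text
n 2 turn [-0.04 -0.1  -0.02] shift [-0.0004 -0.0003 -0.0008] | 0.11 0.001 []
 n 8 turn [0. 0. 0.] shift [0.     0.     0.0179] | 0.0 0.018 [[0.486, -0.206, 0.161], [0.486, -0.206, 0.125], [0.486, -0.206, 0.089], [0.486, -0.206, 0.053]]
[374.8807 190.1784]
0.031131786013620863 29.616371341980994 [-179.7029   -0.0464  163.9803]
168 0.1596965279237436
0.16000000000000003 21 [ 0.4836 -0.1948  0.1627] [0.0291 0.0139 0.005 ]
0.17000000000000004 56 [ 0.4804 -0.1947  0.1702] [0.0294 0.0191 0.0099]
0.18000000000000005 61 [ 0.4822 -0.1943  0.1795] [0.0298 0.0194 0.0097]
0.19000000000000006 30 [ 0.4814 -0.1933  0.1879] [0.0289 0.0205 0.0053]
```

View pics/s2.png

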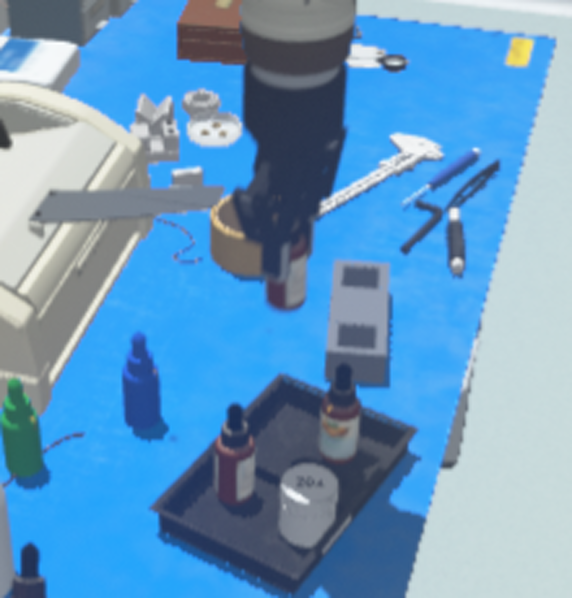

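The picture shows the bottle held upright at (288,285), above the tray's far-right half. I'll descend to about 8 mm above the floor.

Request:
servo_tool(
  moves=[
    [[0,-0.1,0],[-0.001,-0.0005,0.015],25],
    [[0,0,0],[0,0,0.022],25],
    [[0,0,0],[0,0,0.024],25],
    [[0,0,0],[0,0,0.024],25],
    [[0,0,0],[0,0,0.024],25],
    [[0,0,0],[0,0,0.02],25],
    [[0,0,0],[0,0,0.013],25],
    [[0,0,0],[0,0,0.006],25],
    [[0,0,0],[0,0,0],25],
    [[0,0,0],[0,0,0.003],25],
    [[0,0,0],[0,0,0],25],
  ],
)

```text
time: 6.6
ee_pos: [0.4866, -0.2061, 0.0451]
tcp_rot: [180.0, 0.0, 164.2]
wrist_force: [-0.9, -0.1, -0.9]
opening: 0.0313
grasp_force: 29.6
```

Request:
servo_tool(
  moves=[
    [[0,0,0],[0,0,0.002],25],
    [[0,0,0],[0,0,0.0015],25],
    [[0,0,0],[0,0,0.0005],25],
    [[0,0,0],[0,0,0],25],
  ],
)

```text
time: 7.0
ee_pos: [0.4862, -0.206, 0.0405]
tcp_rot: [180.0, -0.1, 164.2]
wrist_force: [-0.4, -0.2, -0.9]
opening: 0.0312
grasp_force: 29.6
```

Request:
servo_tool(
  moves=[
    [[0,0,0],[0,0,0.001],25],
    [[0,0,0],[0,0,0.001],25],
    [[0,0,0],[0,0,0],25],
  ],
)

```text
time: 7.3
ee_pos: [0.4862, -0.2059, 0.0384]
tcp_rot: [180.0, -0.1, 164.2]
wrist_force: [0.0, -0.3, -1.2]
opening: 0.0313
grasp_force: 29.6
```

Request:
servo_tool(
  moves=[
    [[0,0,0],[0,0,0.001],25],
    [[0,0,0],[0,0,0],25],
  ],
)

```text
time: 7.5
ee_pos: [0.4865, -0.2061, 0.038]
tcp_rot: [180.0, -0.0, 164.2]
wrist_force: [-0.3, -0.1, 2.2]
opening: 0.0314
grasp_force: 29.6
```

Contact is felt at +2.2 N. I'll release and rise straight up.

Request:
servo_tool(
  moves=[
    [[0,0,0],[0,0,0],42],
    [[0,0,0],[0,0,0],48],
    [[0,0,0],[0,0,0],55],
    [[0,0,0],[0,0,-0.01],55],
    [[0,0,0],[0,0,-0.02],55],
    [[0,0,0],[0,0,-0.03],55],
    [[0,0,0],[0,0,-0.04],55],
    [[0,0,0],[0,0,-0.04],55],
    [[0,0,0],[0,0,-0.02],55],
  ],
)

```text
time: 8.4
ee_pos: [0.4871, -0.2063, 0.2021]
tcp_rot: [-180.0, 0.2, 164.2]
wrist_force: [0.9, 0.3, -0.4]
opening: 0.047
grasp_force: 0.0
```

```bash
python3 - <<'E'
from h import *
M=plan(bottle(-1,.175),12); plan(bottle(-1,.055),6,M)
p,d=camera('side'); np.save('s3',d)
cv2.imwrite('pics/s3.png',np.hstack([cv2.resize(p[200:330,310:440],None,fx=3,fy=3,interpolation=2),cv2.resize(p[290:420,235:365],None,fx=3,fy=3,interpolation=2)])[:,:,::-1])
for r in mark_of('bottle_a','side'): print(round(r['score'],2),world('side',r['xyz']))
E
```

```text
n 12 turn [-2.7   0.69 -2.27] shift [-0.0077  0.0226  0.0072] | 3.59 0.025 [[0.525, -0.145, 0.184], [0.556, -0.077, 0.175], [0.578, -0.006, 0.176], [0.592, 0.066, 0.188]]
 n 6 turn [ 0.  0. -0.] shift [-0.    0.    0.02] | 0.0 0.02 [[0.589, 0.077, 0.171], [0.587, 0.088, 0.154], [0.585, 0.098, 0.137], [0.582, 0.109, 0.121], [0.58, 0.12, 0.104], [0.578, 0.13, 0.087]]
0.95 [0.5746 0.1485 0.0573]
0.88 [ 0.5105 -0.1312 -0.0002]
0.86 [ 0.4862 -0.2071  0.0036]
0.79 [ 0.4339 -0.2083  0.0025]
0.77 [ 0.6168 -0.1983 -0.0037]
0.61 [ 0.6933 -0.1057 -0.0039]
```

View pics/s3.png

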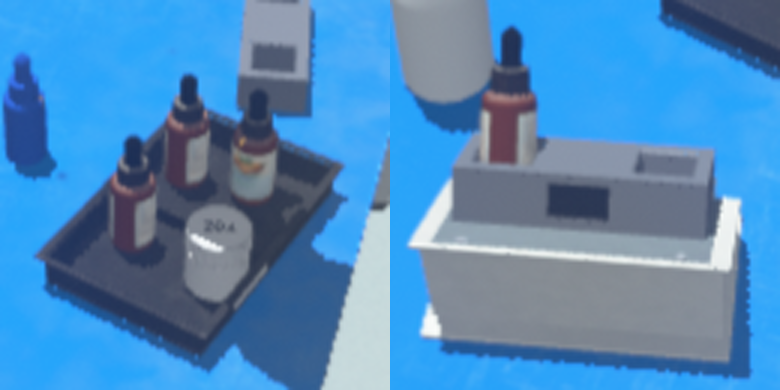

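Bottle b stands upright in the tray at (188,140), and the carrier is undisturbed. For a I'll approach through a midpoint that stays clear of the wash bottle.

```bash
python3 - <<'E'
from h import *
M=plan(bottle(0,.19),12); M=plan(bottle(-1,.18),4,M);plan(bottle(-1,.055),6,M)
c=cloud('side',np.load('s3.npy')).reshape(-1,3)
q=c[(abs(c[:,0]-.66)<.09)&(abs(c[:,1]-.0)<.09)&(c[:,2]>.1)]
for a in(.11,.13,.15,.17,.19): s=q[abs(q[:,2]-a)<.01]; print(a,len(s), s.min(0) if len(s) else 0,s.max(0) if len(s) else 0)
E
```

```text
n 12 turn [-2.7   0.7  -2.27] shift [-0.0039  0.0212  0.0058] | 3.6 0.022 [[0.514, -0.147, 0.187], [0.532, -0.083, 0.182], [0.543, -0.017, 0.186], [0.547, 0.048, 0.2]]
 n 4 turn [ 0.  0. -0.] shift [-0.012   0.      0.0025] | 0.0 0.012 [[0.558, 0.052, 0.198], [0.569, 0.056, 0.196], [0.581, 0.06, 0.194], [0.592, 0.064, 0.192]]
 n 6 turn [ 0.  0. -0.] shift [-0.     -0.      0.0208] | 0.0 0.021 [[0.59, 0.075, 0.174], [0.587, 0.086, 0.157], [0.585, 0.097, 0.139], [0.583, 0.108, 0.122], [0.58, 0.119, 0.104], [0.578, 0.13, 0.087]]
0.11 403 [0.6443 0.0062 0.1   ] [0.702  0.0593 0.12  ]
0.13 143 [0.6555 0.0193 0.1201] [0.6889 0.0502 0.1399]
0.15 177 [ 0.6564 -0.0472  0.14  ] [0.6877 0.0457 0.1583]
0.17 72 [ 0.6708 -0.0353  0.1603] [0.6803 0.0304 0.1778]
0.19 0 0 0
```

Request:
servo_tool(
  moves=[
    [[-2.7,0.7,-2.27],[-0.0039,0.0212,0.0058],60],
    [[-2.7,0.7,-2.27],[-0.0039,0.0212,0.0058],60],
    [[-2.7,0.7,-2.27],[-0.0039,0.0212,0.0058],60],
    [[-2.7,0.7,-2.27],[-0.0039,0.0212,0.0058],60],
    [[-2.7,0.7,-2.27],[-0.0039,0.0212,0.0058],60],
    [[-2.7,0.7,-2.27],[-0.0039,0.0212,0.0058],60],
    [[-2.7,0.7,-2.27],[-0.0039,0.0212,0.0058],60],
    [[-2.7,0.7,-2.27],[-0.0039,0.0212,0.0058],60],
    [[-2.7,0.7,-2.27],[-0.0039,0.0212,0.0058],60],
    [[-2.7,0.7,-2.27],[-0.0039,0.0212,0.0058],60],
    [[-2.7,0.7,-2.27],[-0.0039,0.0212,0.0058],60],
    [[-2.7,0.7,-2.27],[-0.0039,0.0212,0.0058],60],
  ],
)

```text
time: 9.7
ee_pos: [0.5455, 0.0498, 0.1953]
tcp_rot: [146.7, -0.4, -167.6]
wrist_force: [-0.3, 0.7, -0.5]
opening: 0.0508
grasp_force: 0.0
```

Request:
servo_tool(
  moves=[
    [[0,0,0],[-0.012,0,0.0025],60],
    [[0,0,0],[-0.012,0,0.0025],60],
    [[0,0,0],[-0.012,0,0.0025],60],
    [[0,0,0],[-0.012,0,0.0025],60],
    [[0,0,0],[0,0,0],60],
  ],
)

```text
time: 10.2
ee_pos: [0.5926, 0.0647, 0.1861]
tcp_rot: [146.8, -0.4, -167.6]
wrist_force: [0.3, 0.3, -0.2]
opening: 0.0512
grasp_force: 0.0
```

```bash
python3 - <<'E'
from h import *
plan(bottle(-1,.18),1);plan(bottle(-1,.055),6); print(get_obs()['q'])
E
```

```text
n 1 turn [ 0.17 -0.34 -0.15] shift [ 0.0006  0.0024 -0.0053] | 0.41 0.006 []
 n 6 turn [ 0.03 -0.06 -0.02] shift [0.     0.0004 0.02  ] | 0.07 0.02 [[0.59, 0.076, 0.17], [0.588, 0.087, 0.153], [0.585, 0.097, 0.137], [0.583, 0.108, 0.12], [0.58, 0.119, 0.104], [0.578, 0.13, 0.087]]
[ -7.922   20.3792  17.6598 100.3729  30.7539 -23.7886]
```

Request:
servo_tool(
  moves=[
    [[0.2,-0.35,-0.15],[0,0.0024,0.01],60],
    [[0,0,0],[0,0,0.022],60],
    [[0,0,0],[0,0,0.022],60],
    [[0,0,0],[0,0,0.022],60],
    [[0,0,0],[0,0,0.022],60],
    [[0,0,0],[0,0,0.016],60],
    [[0,0,0],[0,0,0.005],60],
    [[0,0,0],[0,0,0],60],
    [[0,0,0],[0,0,0],25],
    [[0,0,0],[0,0,0],25],
    [[0,0,0],[0,0,0],25],
    [[0,0,0],[0,0,0],25],
  ],
  force=30,
)

```text
time: 11.4
ee_pos: [0.5779, 0.1293, 0.0897]
tcp_rot: [147.0, 0.1, -167.7]
wrist_force: [0.8, -3.2, 6.9]
opening: 0.031
grasp_force: 30.7
```

Request:
servo_tool(
  moves=[
    [[0,0,0],[0,0,-0.004],25],
    [[0,0,0],[0,0,-0.008],25],
    [[0,0,0],[0,0,-0.015],25],
    [[0,0,0],[0,0,-0.02],25],
    [[0,0,0],[0,0,-0.02],25],
    [[0,0,0],[0,0,-0.02],25],
    [[0,0,0],[0,0,-0.01],25],
    [[0,0,0],[0,0,0],25],
  ],
)

```text
time: 12.2
ee_pos: [0.5891, 0.0775, 0.1711]
tcp_rot: [147.1, 0.1, -167.8]
wrist_force: [0.4, 0.6, -0.9]
opening: 0.0311
grasp_force: 29.9
```

```bash
python3 - <<'E'
from h import *
C=cur();print(C[:3,3],bottle(-1,.135)[:3,3])
M=plan(bottle(0,.165),6)
p=tr(.002,.077);print(p)
for a in(TY,TY+180):
  N=plan(up(p,.225,a),12,M)
E
```

```text
[0.5891 0.0775 0.1711] [0.587  0.0876 0.1541]
 n 6 turn [-0.01  0.02  0.  ] shift [ 0.008  -0.0001 -0.0017] | 0.03 0.008 [[0.582, 0.075, 0.172], [0.574, 0.072, 0.174], [0.566, 0.069, 0.175], [0.559, 0.067, 0.177], [0.551, 0.064, 0.178], [0.544, 0.061, 0.179]]
[ 0.4876 -0.075   0.    ]
 n 12 turn [ 1.69 -2.82  9.52] shift [-0.0043 -0.0125 -0.0069] | 10.08 0.015 [[0.558, 0.02, 0.177], [0.551, -0.024, 0.18], [0.525, -0.058, 0.19], [0.488, -0.075, 0.206]]
 n 12 turn [ 2.47  1.48 -5.01] shift [ 0.0112 -0.0048 -0.0046] | 5.78 0.013 [[0.517, 0.033, 0.183], [0.499, -0.001, 0.188], [0.489, -0.038, 0.195], [0.488, -0.075, 0.206]]
```

Request:
servo_tool(
  moves=[
    [[0,0,0],[0.012,0,-0.0025],25],
    [[0,0,0],[0.012,0,-0.0025],25],
    [[0,0,0],[0.012,0,-0.0025],25],
    [[0,0,0],[0.012,0,-0.0025],25],
    [[0,0,0],[0,0,0],25],
  ],
)

```text
time: 12.7
ee_pos: [0.5414, 0.0622, 0.1792]
tcp_rot: [147.0, 0.1, -167.7]
wrist_force: [-0.3, -0.7, -0.2]
opening: 0.0307
grasp_force: 29.8
```

Request:
servo_tool(
  moves=[
    [[2.47,1.48,-5],[0.0112,-0.0048,-0.0046],25],
    [[2.47,1.48,-5],[0.0112,-0.0048,-0.0046],25],
    [[2.47,1.48,-5],[0.0112,-0.0048,-0.0046],25],
    [[2.47,1.48,-5],[0.0112,-0.0048,-0.0046],25],
    [[2.47,1.48,-5],[0.0112,-0.0048,-0.0046],25],
    [[2.47,1.48,-5],[0.0112,-0.0048,-0.0046],25],
    [[2.47,1.48,-5],[0.0112,-0.0048,-0.0046],25],
    [[2.47,1.48,-5],[0.0112,-0.0048,-0.0046],25],
    [[2.47,1.48,-5],[0.0112,-0.0048,-0.0046],25],
    [[2.47,1.48,-5],[0.0112,-0.0048,-0.0046],25],
    [[2.47,1.48,-5],[0.0112,-0.0048,-0.0046],25],
    [[2.47,1.48,-5],[0.0112,-0.0048,-0.0046],25],
  ],
)

```text
time: 13.9
ee_pos: [0.487, -0.0744, 0.2058]
tcp_rot: [-179.9, -0.0, -105.7]
wrist_force: [-0.4, -0.0, -0.6]
opening: 0.0308
grasp_force: 29.8
```

```bash
python3 - <<'E'
from h import *
o=get_obs(); print(o['ee_pos'],o['tcp_rot'],o['q'],o['opening'])
plan(up(tr(.002,.077),.225,TY+180),3)
p,d=camera('side')
e=o['ee_pos'];P=cloud('side',d).reshape(-1,3); q=P[(np.hypot(P[:,0]-e[0],P[:,1]-e[1])<.03)&(P[:,2]>.12)&(P[:,2]<e[2]-.005)]
print(len(q),e[2]-q[:,2].min())
for a in np.arange(.16,.21,.01):
    s=q[abs(q[:,2]-a)<.005]
    if len(s): print(a,len(s),np.median(s,0), s.max(0)-s.min(0))
for n in('top','side'):
  camera(n)
  for r in mark_of('bottle_a',n)+mark_of('can',n): print(n,round(r['score'],2),world(n,r['xyz']))
E
```

```text
[ 0.487  -0.0744  0.2058] [-179.892    -0.0071 -105.7121] [ -8.6784  -3.4436  -1.2743  92.063   -0.0203 -82.9664] 0.030846711942966423
 n 3 turn [-0.04 -0.    0.03] shift [ 0.0001 -0.0002 -0.0002] | 0.05 0.0 []
212 0.03660651639576695
0.17 35 [ 0.4821 -0.0606  0.1723] [0.031  0.0177 0.0057]
0.18000000000000002 72 [ 0.4827 -0.0607  0.1802] [0.031  0.0244 0.0096]
0.19000000000000003 71 [ 0.4838 -0.0605  0.1903] [0.0317 0.0224 0.0098]
0.20000000000000004 34 [ 0.4822 -0.0596  0.1984] [0.0311 0.0186 0.0057]
top 0.74 [ 0.6913 -0.1121 -0.0017]
top 0.7 [ 0.5075 -0.1272 -0.0008]
top 0.69 [ 0.4911 -0.2065  0.0016]
top 0.68 [ 0.6145 -0.1973 -0.0026]
top 0.43 [ 0.4353 -0.2089 -0.0003]
top 0.87 [ 0.4378 -0.1024  0.004 ]
side 0.92 [ 0.5105 -0.1315 -0.0019]
side 0.8 [ 0.6162 -0.1989 -0.0016]
side 0.74 [ 0.4858 -0.2089  0.0009]
side 0.7 [ 0.4353 -0.2061  0.0053]
side 0.69 [ 0.6918 -0.1086 -0.0023]
side 0.66 [ 0.4863 -0.0719  0.1688]
side 0.76 [ 0.4368 -0.1103 -0.0001]
side 0.35 [0.6791 0.0084 0.0031]
```

Request:
servo_tool(
  moves=[
    [[0,0,0],[0,0,0.012],25],
    [[0,0,0],[0,0,0.022],25],
    [[0,0,0],[0,0,0.026],25],
    [[0,0,0],[0,0,0.026],25],
    [[0,0,0],[0,0,0.026],25],
    [[0,0,0],[0,0,0.022],25],
    [[0,0,0],[0,0,0.014],25],
    [[0,0,0],[0,0,0.007],25],
    [[0,0,0],[0,0,0.002],25],
    [[0,0,0],[0,0,0],25],
    [[0,0,0],[0,0,0],25],
  ],
)

```text
time: 15.35
ee_pos: [0.4876, -0.0741, 0.0495]
tcp_rot: [-179.9, 0.1, -105.9]
wrist_force: [0.5, -0.1, -0.9]
opening: 0.0307
grasp_force: 29.9
```

Request:
servo_tool(
  moves=[
    [[0,0,0],[0,0,0.002],25],
    [[0,0,0],[0,0,0.002],25],
    [[0,0,0],[0,0,0],25],
  ],
)

```text
time: 15.65
ee_pos: [0.4869, -0.074, 0.0444]
tcp_rot: [180.0, 0.0, -105.9]
wrist_force: [-0.5, 0.1, -0.6]
opening: 0.0312
grasp_force: 29.9
```

Request:
servo_tool(
  moves=[
    [[0,0,0],[0,0,0.001],25],
    [[0,0,0],[0,0,0.001],25],
    [[0,0,0],[0,0,0],25],
  ],
)

```text
time: 15.95
ee_pos: [0.4869, -0.074, 0.0424]
tcp_rot: [180.0, 0.0, -105.9]
wrist_force: [0.4, 0.3, -0.9]
opening: 0.031
grasp_force: 29.9
```

Request:
servo_tool(
  moves=[
    [[0,0,0],[0,0,0.001],25],
    [[0,0,0],[0,0,0],25],
  ],
)

```text
time: 16.15
ee_pos: [0.487, -0.074, 0.0414]
tcp_rot: [-180.0, 0.0, -105.9]
wrist_force: [0.2, -0.2, -2.0]
opening: 0.0315
grasp_force: 29.9
```

Request:
servo_tool(
  moves=[
    [[0,0,0],[0,0,0.001],25],
    [[0,0,0],[0,0,0],25],
  ],
)

```text
time: 16.35
ee_pos: [0.4871, -0.0741, 0.0406]
tcp_rot: [-180.0, 0.0, -105.9]
wrist_force: [0.0, 0.4, -0.2]
opening: 0.0305
grasp_force: 30.0
```

Request:
servo_tool(
  moves=[
    [[0,0,0],[0,0,0.001],25],
    [[0,0,0],[0,0,0],25],
  ],
)

```text
time: 16.55
ee_pos: [0.4872, -0.0742, 0.0405]
tcp_rot: [-179.9, 0.0, -105.9]
wrist_force: [-2.7, -0.6, 7.9]
opening: 0.0312
grasp_force: 30.8
```

Contact at 7.9 N. I'll ease back 0.5 mm and release.

Request:
servo_tool(
  moves=[
    [[0,0,0],[0,0,-0.0005],25],
    [[0,0,0],[0,0,0],42],
    [[0,0,0],[0,0,0],48],
    [[0,0,0],[0,0,0],55],
    [[0,0,0],[0,0,-0.01],55],
    [[0,0,0],[0,0,-0.02],55],
    [[0,0,0],[0,0,-0.03],55],
    [[0,0,0],[0,0,-0.04],55],
    [[0,0,0],[0,0,-0.04],55],
    [[0,0,0],[0,0,-0.03],100],
  ],
)

```text
time: 17.55
ee_pos: [0.4871, -0.0742, 0.2134]
tcp_rot: [-179.9, 0.1, -105.9]
wrist_force: [-0.3, 0.6, 0.2]
opening: 0.06
grasp_force: 0.0
```

```bash
cat >> h.py <<'E'
def car(h): return mk(nrm(30),EX,CT-.034*nrm(30)+(h+G)*nrm(30))   # TCP h above carrier underside
E
python3 - <<'E'
from h import *
M=plan(car(.12),12);plan(car(.006),8,M)
p,d=camera('side'); np.save('s4',d)
cv2.imwrite('pics/s4.png',np.hstack([cv2.resize(p[200:330,310:440],None,fx=3,fy=3,interpolation=2),cv2.resize(p[290:420,235:365],None,fx=3,fy=3,interpolation=2)])[:,:,::-1])
for n in('top','side'):
  camera(n)
  for r in mark_of('bottle_a',n)+mark_of('can',n)+mark_of('carrier',n): print(n,round(r['score'],2),world(n,r['xyz']))
E
```

```text
n 12 turn [-2.26 -1.34  5.03] shift [-0.0126  0.005   0.0071] | 5.67 0.015 [[0.486, -0.033, 0.194], [0.494, 0.009, 0.178], [0.512, 0.049, 0.165], [0.539, 0.085, 0.154]]
 n 8 turn [ 0. -0.  0.] shift [ 0.     -0.      0.0142] | 0.0 0.014 [[0.536, 0.099, 0.129], [0.532, 0.112, 0.104], [0.529, 0.126, 0.08], [0.526, 0.14, 0.055]]
top 0.7 [ 0.6934 -0.1085  0.0027]
top 0.65 [ 0.5069 -0.1266  0.0002]
top 0.62 [ 0.4358 -0.2087  0.0016]
top 0.57 [ 0.6171 -0.1953 -0.0003]
top 0.43 [ 0.4904 -0.206  -0.0003]
top 0.5 [ 0.4395 -0.1025  0.0005]
top 0.65 [0.5256 0.1439 0.0504]
side 0.89 [ 0.4873 -0.0731  0.0015]
side 0.86 [ 0.6166 -0.1999 -0.0002]
side 0.77 [ 0.6942 -0.108   0.0023]
side 0.72 [ 0.5089 -0.129   0.001 ]
side 0.71 [ 0.4328 -0.2055  0.0043]
side 0.57 [ 0.4863 -0.2123  0.0005]
side 0.57 [ 0.4385 -0.1085  0.0046]
side 0.62 [0.5272 0.1401 0.0489]
```

View pics/s4.png

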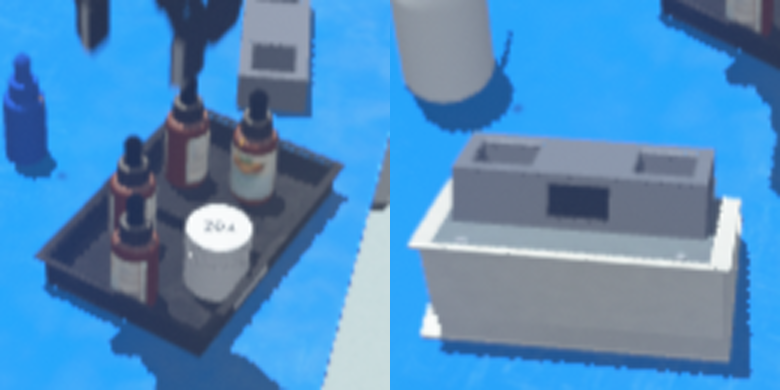

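Both brought bottles stand upright, a at (135,250) and b at (188,140). The carrier is empty and still seated on the stand. Next is the carrier grasp at its grip strips.

Request:
servo_tool(
  moves=[
    [[-2.26,-1.34,5.03],[-0.0126,0.005,0.0071],100],
    [[-2.26,-1.34,5.03],[-0.0126,0.005,0.0071],100],
    [[-2.26,-1.34,5.03],[-0.0126,0.005,0.0071],100],
    [[-2.26,-1.34,5.03],[-0.0126,0.005,0.0071],100],
    [[-2.26,-1.34,5.03],[-0.0126,0.005,0.0071],100],
    [[-2.26,-1.34,5.03],[-0.0126,0.005,0.0071],100],
    [[-2.26,-1.34,5.03],[-0.0126,0.005,0.0071],100],
    [[-2.26,-1.34,5.03],[-0.0126,0.005,0.0071],100],
    [[-2.26,-1.34,5.03],[-0.0126,0.005,0.0071],100],
    [[-2.26,-1.34,5.03],[-0.0126,0.005,0.0071],100],
    [[-2.26,-1.34,5.03],[-0.0126,0.005,0.0071],100],
    [[-2.26,-1.34,5.03],[-0.0126,0.005,0.0071],100],
  ],
)

```text
time: 19.2
ee_pos: [0.5387, 0.0854, 0.1488]
tcp_rot: [149.8, -0.2, -167.9]
wrist_force: [0.1, 0.8, 0.1]
opening: 0.0852
grasp_force: 0.0
```

Request:
servo_tool(
  moves=[
    [[0,0,0],[0,0,0],100],
  ],
)

```text
time: 19.3
ee_pos: [0.5383, 0.0851, 0.1479]
tcp_rot: [149.8, -0.3, -167.8]
wrist_force: [-0.4, -0.9, -0.6]
opening: 0.0855
grasp_force: 0.0
```

```bash
python3 - <<'E'
from h import *
print(cur()[:3,3]);M=plan(car(.12),1);plan(car(.004),8);print(get_obs()['opening'])
E
```

```text
[0.5383 0.0851 0.1479]
 n 1 turn [ 0.16 -0.19 -0.22] shift [-0.0001  0.0023 -0.0052] | 0.33 0.006 []
 n 8 turn [ 0.02 -0.02 -0.03] shift [-0.      0.0003  0.0139] | 0.04 0.014 [[0.535, 0.099, 0.124], [0.532, 0.113, 0.101], [0.529, 0.127, 0.077], [0.526, 0.141, 0.053]]
0.0854578250582746
```

Request:
servo_tool(
  moves=[
    [[0.15,-0.2,-0.2],[0,0.0023,0.012],100],
    [[0,0,0],[0,0,0.016],100],
    [[0,0,0],[0,0,0.018],100],
    [[0,0,0],[0,0,0.018],100],
    [[0,0,0],[0,0,0.018],100],
    [[0,0,0],[0,0,0.016],100],
    [[0,0,0],[0,0,0.008],100],
    [[0,0,0],[0,0,0.004],100],
    [[0,0,0],[0,0,0],100],
    [[0,0,0],[0,0,0],100],
  ],
  force=70,
)

```text
time: 20.3
ee_pos: [0.5271, 0.1402, 0.0562]
tcp_rot: [150.1, 0.2, -167.6]
wrist_force: [0.2, -0.2, 0.9]
opening: 0.0853
grasp_force: 0.0
```

```bash
python3 - <<'E'
from h import *
plan(car(.004),1);print(get_obs()['wrist_force'])
E
```

```text
n 1 turn [-0.09  0.17  0.16] shift [ 0.0007 -0.0005  0.0033] | 0.25 0.003 []
[ 0.2262 -0.2365  0.8667]
```

Request:
servo_tool(
  moves=[
    [[0,0.1,0.1],[0.0005,-0.0005,0.003],100],
    [[0,0,0],[0,0,0],75],
    [[0,0,0],[0,0,0],55],
    [[0,0,0],[0,0,0],55],
    [[0,0,0],[0,0,0],55],
    [[0,0,0],[0,0,0],55],
  ],
  force=70,
)

```text
time: 20.9
ee_pos: [0.5264, 0.1411, 0.0531]
tcp_rot: [150.1, 0.1, -167.7]
wrist_force: [-0.1, -6.1, 4.4]
opening: 0.0552
grasp_force: 75.6
```

```bash
python3 - <<'E'
from h import *
plan(car(.004),1);print(cur()[:3,3],get_obs()['wrist_force'],get_obs()['opening'])
E
```

```text
n 1 turn [-0.1   0.07  0.03] shift [0.0001 0.0002 0.    ] | 0.12 0.0 []
[0.5264 0.1411 0.0531] [-0.1187 -6.1222  4.3795] 0.0551737078755374
```

Request:
servo_tool(
  moves=[
    [[0,0,0],[0,0,-0.005],55],
    [[0,0,0],[0,0,-0.01],55],
    [[0,0,0],[0,0,-0.018],55],
    [[0,0,0],[0,0,-0.024],55],
    [[0,0,0],[0,0,-0.024],55],
    [[0,0,0],[0,0,-0.018],55],
    [[0,0,0],[0,0,-0.006],55],
  ],
)

```text
time: 21.6
ee_pos: [0.538, 0.0894, 0.1456]
tcp_rot: [150.1, 0.2, -167.7]
wrist_force: [-0.9, -0.1, -3.5]
opening: 0.0546
grasp_force: 74.7
```

```bash
python3 - <<'E'
from h import *
o=get_obs();print(o['opening'],o['ee_pos'],o['wrist_force'])
M=plan(up((.50,.02),.23,CY),6)
M=plan(up((.4562,-.3816),.20,10.5),20,M)
for n in('top','side'):
  camera(n)
  for r in mark_of('carrier',n)+mark_of('empty_carrier',n): print(n,round(r['score'],2),world(n,r['xyz']))
E
```

```text
0.05458279459736077 [0.538  0.0894 0.1456] [-0.8707 -0.107  -3.5139]
 n 6 turn [4.98 0.03 0.  ] shift [ 0.0086 -0.0063 -0.0136] | 4.98 0.017 [[0.532, 0.076, 0.154], [0.526, 0.063, 0.164], [0.52, 0.05, 0.175], [0.513, 0.039, 0.186], [0.507, 0.029, 0.198], [0.5, 0.02, 0.211]]
 n 20 turn [0.   0.   4.59] shift [-0.0095 -0.0204  0.0015] | 4.59 0.023 [[0.553, -0.079, 0.204], [0.563, -0.19, 0.196], [0.529, -0.297, 0.189], [0.456, -0.382, 0.181]]
top 0.35 [ 0.4341 -0.2095 -0.0009]
top 0.63 [ 0.453  -0.3824  0.0007]
top 0.54 [ 0.5962 -0.4857 -0.0022]
side 0.76 [0.5362 0.0913 0.1404]
side 0.72 [ 0.4576 -0.3808 -0.0021]
```

Request:
servo_tool(
  moves=[
    [[5,0,0],[0.0086,-0.0063,-0.0136],55],
    [[5,0,0],[0.0086,-0.0063,-0.0136],55],
    [[5,0,0],[0.0086,-0.0063,-0.0136],55],
    [[5,0,0],[0.0086,-0.0063,-0.0136],55],
    [[5,0,0],[0.0086,-0.0063,-0.0136],55],
    [[5,0,0],[0.0086,-0.0063,-0.0136],55],
    [[0,0,0],[0,0,0],55],
  ],
)

```text
time: 22.6
ee_pos: [0.4991, 0.0218, 0.2111]
tcp_rot: [-179.9, 0.2, -167.6]
wrist_force: [0.5, 0.5, -2.9]
opening: 0.0548
grasp_force: 75.2
```

```bash
python3 - <<'E'
from h import *
o=get_obs();print(o['opening'],o['ee_pos'],o['tcp_rot'])
M=plan(up((.42,-.15),.23,56),12)
M=plan(up((.4562,-.3816),.16,10.5),12,M)
E
```

```text
0.054826154756226264 [0.4991 0.0218 0.2111] [-179.8611    0.1875 -167.5847]
 n 12 turn [-0.    0.02  3.87] shift [ 0.0044 -0.0156 -0.    ] | 3.87 0.016 [[0.493, -0.026, 0.211], [0.477, -0.072, 0.211], [0.453, -0.114, 0.211], [0.42, -0.15, 0.211]]
 n 12 turn [0.   0.   3.79] shift [-0.018  -0.0089  0.0058] | 3.79 0.021 [[0.446, -0.204, 0.194], [0.461, -0.262, 0.176], [0.465, -0.322, 0.159], [0.456, -0.382, 0.141]]
```

Request:
servo_tool(
  moves=[
    [[0,0,3.87],[0.0044,-0.0156,0],55],
    [[0,0,3.87],[0.0044,-0.0156,0],55],
    [[0,0,3.87],[0.0044,-0.0156,0],55],
    [[0,0,3.87],[0.0044,-0.0156,0],55],
    [[0,0,3.87],[0.0044,-0.0156,0],55],
    [[0,0,3.87],[0.0044,-0.0156,0],55],
    [[0,0,3.87],[0.0044,-0.0156,0],55],
    [[0,0,3.87],[0.0044,-0.0156,0],55],
    [[0,0,3.87],[0.0044,-0.0156,0],55],
    [[0,0,3.87],[0.0044,-0.0156,0],55],
    [[0,0,3.87],[0.0044,-0.0156,0],55],
    [[0,0,3.87],[0.0044,-0.0156,0],55],
  ],
)

```text
time: 23.8
ee_pos: [0.42, -0.1511, 0.208]
tcp_rot: [179.9, -0.1, 145.7]
wrist_force: [0.1, -0.0, -3.5]
opening: 0.0549
grasp_force: 75.1
```

Request:
servo_tool(
  moves=[
    [[0,0,3.79],[-0.018,-0.0089,0.0058],55],
    [[0,0,3.79],[-0.018,-0.0089,0.0058],55],
    [[0,0,3.79],[-0.018,-0.0089,0.0058],55],
    [[0,0,3.79],[-0.018,-0.0089,0.0058],55],
    [[0,0,3.79],[-0.018,-0.0089,0.0058],55],
    [[0,0,3.79],[-0.018,-0.0089,0.0058],55],
    [[0,0,3.79],[-0.018,-0.0089,0.0058],55],
    [[0,0,3.79],[-0.018,-0.0089,0.0058],55],
    [[0,0,3.79],[-0.018,-0.0089,0.0058],55],
    [[0,0,3.79],[-0.018,-0.0089,0.0058],55],
    [[0,0,3.79],[-0.018,-0.0089,0.0058],55],
    [[0,0,3.79],[-0.018,-0.0089,0.0058],55],
  ],
)

```text
time: 25.0
ee_pos: [0.4559, -0.3835, 0.138]
tcp_rot: [179.9, -0.2, 100.2]
wrist_force: [0.1, 0.6, -2.4]
opening: 0.0549
grasp_force: 75.1
```

Request:
servo_tool(
  moves=[
    [[0,0,0],[0,0,0],55],
  ],
)

```text
time: 25.1
ee_pos: [0.455, -0.3843, 0.1371]
tcp_rot: [-180.0, -0.2, 100.2]
wrist_force: [-0.4, 0.2, -2.4]
opening: 0.0548
grasp_force: 75.0
```

```bash
python3 - <<'E'
from h import *
o=get_obs();print(o['opening'],o['ee_pos'],o['tcp_rot'])
plan(up((.4562,-.3816),.16,10.5),1)
p,d=camera('side'); P=cloud('side',d).reshape(-1,3)
u,v=pix('side',o['ee_pos']).astype(int)
cv2.imwrite('pics/s5.png',cv2.resize(p[v-60:v+100,u-100:u+100],None,fx=3.5,fy=3.5,interpolation=2)[:,:,::-1])
q=P[(abs(P[:,0]-.456)<.1)&(abs(P[:,1]+.38)<.11)&(P[:,2]>.12)&(P[:,2]<.178)]
r=cv2.minAreaRect((q[:,:2]*1000).astype(np.float32));print(r,q[:,2].min())
t=q[(q[:,2]>.162)&(q[:,2]<.178)];
for n in('side','top'):
  p,d=camera(n)
  P=cloud(n,d)
  for r in cut_out('carrier',n)[:3]:
    Q=P[r['mask']];Q=Q[Q[:,2]>.1]
    if len(Q)<50: continue
    print(n,len(Q),np.median(Q,0),cv2.minAreaRect((Q[:,:2]*1000).astype(np.float32)),np.percentile(Q[:,2],[2,98]))
  for r in mark_of('carrier',n): print(n,round(r['score'],2),world(n,r['xyz']))
E
```

```text
0.054762154284419017 [ 0.455  -0.3843  0.1371] [-179.9957   -0.2024  100.1832]
 n 1 turn [-0.   -0.2  -0.32] shift [ 0.0024  0.0016 -0.0042] | 0.38 0.005 []
((454.4296875, -379.77099609375), (79.75312042236328, 151.38258361816406), 20.70006561279297) 0.13265243194854603
side 983 [ 0.451  -0.3548  0.1662] ((359.7530822753906, 98.88189697265625), (54.594390869140625, 1124.3848876953125), 11.22836971282959) [0.139 0.171]
side 0.92 [ 0.4501 -0.3859  0.1301]
top 689 [ 0.4477 -0.3391  0.1677] ((435.5119934082031, -272.8393249511719), (54.410621643066406, 198.241943359375), 10.343303680419922) [0.1406 0.1733]
top 0.65 [ 0.4562 -0.3784  0.137 ]
```

View pics/s5.png

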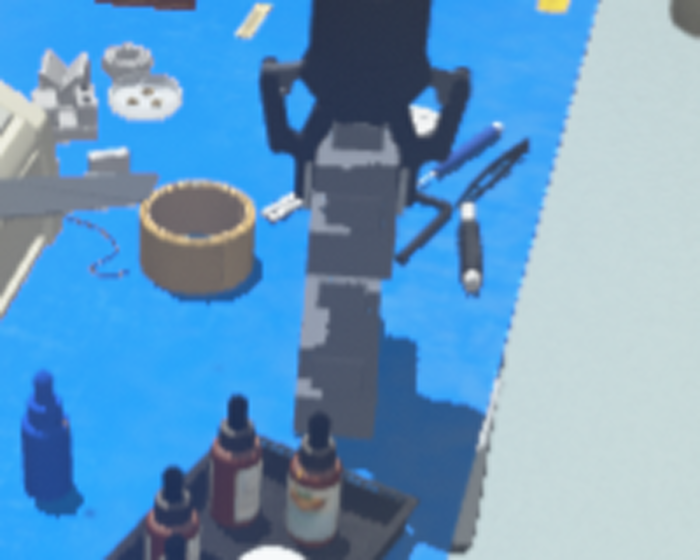

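The carrier hangs level and square above the empty one at (345,390). I'll correct by 2–3 mm and lower.

Request:
servo_tool(
  moves=[
    [[0,-0.1,-0.3],[0.0024,0.0016,0.008],55],
    [[0,0,0],[0,0,0.016],55],
    [[0,0,0],[0,0,0.02],55],
    [[0,0,0],[0,0,0.02],55],
    [[0,0,0],[0,0,0.014],55],
    [[0,0,0],[0,0,0.008],55],
    [[0,0,0],[0,0,0.002],55],
    [[0,0,0],[0,0,0],55],
    [[0,0,0],[0,0,0],55],
  ],
)

```text
time: 26.35
ee_pos: [0.4576, -0.3811, 0.0532]
tcp_rot: [179.9, 0.2, 100.7]
wrist_force: [0.4, -0.1, -2.7]
opening: 0.0551
grasp_force: 75.0
```

```bash
python3 - <<'E'
from h import *
o=get_obs();print(o['ee_pos'],o['tcp_rot'],o['wrist_force'])
plan(up((.4562,-.3816),.038+G,10.5),1)
for n in('top','side'):
  p,d=camera(n);P=cloud(n,d).reshape(-1,3)
  e=d2(100.5);c=np.array([.4562,-.3816,0])
  a=(P-c)@e; b=(P-c)@d2(10.5)
  for lo,hi in((.066,.084),(.03,.038),(.014,.028)):
    m=(P[:,2]>lo)&(P[:,2]<hi)&(abs(b)<(.024))&(abs(a)<.085)
    if m.any(): print(n,lo,m.sum(),np.percentile(a[m],[0.5,99.5]),np.median(P[m,2]))
E
```

```text
[ 0.4576 -0.3811  0.0532] [179.9093   0.2271 100.6891] [ 0.3553 -0.1412 -2.6901]
 n 1 turn [0.09 0.23 0.19] shift [-0.0002 -0.0015  0.0152] | 0.31 0.015 []
top 0.066 216 [0.0183 0.0756] 0.08168861816530679
top 0.03 15 [0.0732 0.0753] 0.0336452147405019
top 0.014 11 [0.0746 0.0752] 0.018675679534160737
side 0.066 435 [-0.0694  0.0785] 0.08036965216782219
side 0.03 90 [0.054  0.0789] 0.034370479647867956
side 0.014 89 [0.0287 0.0791] 0.02009915578306418
```

Request:
servo_tool(
  moves=[
    [[0,0.2,0.2],[0,-0.0015,0.005],55],
    [[0,0,0],[0,0,0.004],55],
    [[0,0,0],[0,0,0.002],55],
    [[0,0,0],[0,0,0],55],
    [[0,0,0],[0,0,0],55],
  ],
)

```text
time: 26.95
ee_pos: [0.4556, -0.381, 0.0411]
tcp_rot: [180.0, -0.0, 100.5]
wrist_force: [0.7, -0.1, -3.1]
opening: 0.0548
grasp_force: 75.0
```

Request:
servo_tool(
  moves=[
    [[0,0,0],[0,0,0.001],55],
    [[0,0,0],[0,0,0],55],
  ],
)

```text
time: 27.15
ee_pos: [0.4557, -0.3811, 0.0402]
tcp_rot: [180.0, -0.0, 100.5]
wrist_force: [-0.1, -0.2, -2.5]
opening: 0.0551
grasp_force: 75.0
```

Request:
servo_tool(
  moves=[
    [[0,0,0],[0,0,0.001],55],
    [[0,0,0],[0,0,0],55],
  ],
)

```text
time: 27.35
ee_pos: [0.4556, -0.381, 0.0391]
tcp_rot: [180.0, -0.0, 100.5]
wrist_force: [-0.3, 0.2, -3.4]
opening: 0.0551
grasp_force: 75.0
```

Request:
servo_tool(
  moves=[
    [[0,0,0],[0,0,0.0007],55],
    [[0,0,0],[0,0,0],55],
  ],
)

```text
time: 27.55
ee_pos: [0.4557, -0.381, 0.0384]
tcp_rot: [180.0, -0.0, 100.5]
wrist_force: [-0.3, -1.2, -2.1]
opening: 0.0554
grasp_force: 75.0
```

Request:
servo_tool(
  moves=[
    [[0,0,0],[0,0,0.0007],55],
    [[0,0,0],[0,0,0],55],
  ],
)

```text
time: 27.75
ee_pos: [0.4557, -0.3811, 0.038]
tcp_rot: [180.0, -0.0, 100.5]
wrist_force: [-0.7, 0.2, -2.0]
opening: 0.0548
grasp_force: 75.4
```

Request:
servo_tool(
  moves=[
    [[0,0,0],[0,0,0.0005],55],
    [[0,0,0],[0,0,0],55],
  ],
)

```text
time: 27.95
ee_pos: [0.4557, -0.3811, 0.0377]
tcp_rot: [180.0, -0.0, 100.5]
wrist_force: [-0.2, 1.8, 1.1]
opening: 0.055
grasp_force: 75.8
```

Contact: the carrier's weight is taken off. I'll release, retreat up and check.

Request:
servo_tool(
  moves=[
    [[0,0,0],[0,0,0],72],
    [[0,0,0],[0,0,0],85],
    [[0,0,0],[0,0,0],100],
    [[0,0,0],[0,0,0],100],
    [[0,0,0],[0,0,-0.015],100],
    [[0,0,0],[0,0,-0.03],100],
    [[0,0,0],[0,0,-0.04],100],
    [[0,0,0],[0,0,-0.04],100],
    [[0,0,0],[0,0,-0.03],100],
    [[0,0,0],[0,0,0],100],
  ],
)

```text
time: 28.95
ee_pos: [0.4568, -0.3822, 0.1987]
tcp_rot: [179.7, 0.3, 100.5]
wrist_force: [-1.1, -0.3, 0.6]
opening: 0.0856
grasp_force: 0.0
```

```bash
python3 - <<'E'
from h import *
p,d=camera('side');P=cloud('side',d).reshape(-1,3)
cv2.imwrite('pics/s6.png',cv2.resize(p[150:330,280:460],None,fx=3.2,fy=3.2,interpolation=2)[:,:,::-1])
c=np.array([.4562,-.3816,0]);a=(P-c)@d2(100.5);b=(P-c)@d2(10.5)
for lo,hi in((.055,.075),(.008,.03)):
  m=(P[:,2]>lo)&(P[:,2]<hi)&(abs(b)<.05)&(abs(a)<.1)
  print(cv2.minAreaRect((P[m][:,:2]*1000).astype(np.float32)),np.percentile(a[m],99.5),np.percentile(b[m],[.5,99.5]))
m=(P[:,2]>.06)&(P[:,2]<.08)&(abs(b)<.026)&(abs(a)<.07);A=np.c_[P[m][:,:2],np.ones(m.sum())];print(np.linalg.lstsq(A,P[m][:,2],rcond=None)[0],np.median(P[m][:,2]))
for r in mark_of('bottle_a','side')+mark_of('carrier','side'): print(round(r['score'],2),world('side',r['xyz']))
print(get_obs()['ee_pos'],get_obs()['opening'])
E
```

```text
((455.5691223144531, -380.8916931152344), (56.02766799926758, 156.72628784179688), 10.515448570251465) 0.07766281816537249 [-0.0283  0.027 ]
((459.5032958984375, -321.332763671875), (40.49043273925781, 85.40764617919922), 52.68871307373047) 0.07852869975166017 [-0.0272  0.0273]
[-0.0007  0.0078  0.0714] 0.06831233077417767
0.93 [ 0.4885 -0.0731  0.0018]
0.87 [ 0.4878 -0.2078  0.0017]
0.73 [ 0.4346 -0.2094  0.0042]
0.71 [ 0.6929 -0.1068 -0.0006]
0.68 [ 0.5112 -0.1309 -0.004 ]
0.66 [ 0.6164 -0.2005 -0.0024]
0.48 [ 0.4353 -0.1115  0.0027]
0.6 [ 0.4558 -0.385   0.0343]
[ 0.4555 -0.3812  0.1924] 0.08537987231914533
```

View pics/s6.png

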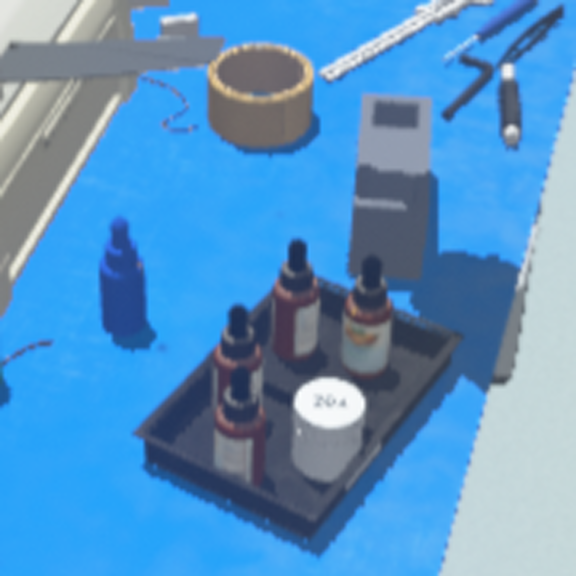

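The carriers are stacked squarely at (393,190), centred within 1 mm, level, with the top at 68 mm. All four bottles stand upright in the tray, two in each half, and the gripper is clear.

```bash
python3 -c "
from workcell import *
print(job_done())"
```

```text
the job is handed in; nothing more can be done
None
```

The job is done and handed in at about 29 s on the robot's clock: both bottles stand upright in the tray, one in each half, and the emptied carrier lies squarely on the other one; the hand-in call returned no verdict.

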